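# Lay out the birdhouse fittings on their marked panels

### The job

Lay out the birdhouse for fixing: set each fitting flat on the panel that carries its pencilled outline and square inside the lines - the walnut entrance guard round the hole of the birch front, the pine chimney block standing upright on the green roof, the blue hinge on the cedar side with its barrel along the joint, and the black round vent on the white back. Let go of all four and leave the drill battery where it is.

Things in the scene. Friction and masses are not known exactly. Their poses are not given: they have to be found in the camera images.
- guard: Entrance guard: square dark walnut block 54 x 54 mm, 18 mm high, with a 33 mm round hole through its middle and a small silver dot at each corner; loose, about 30 g. Origin: centre of the underside, z up, x and y square to the sides. It may be laid any quarter turn round. Start: flat on the bench.
- chimney: Chimney block: knotty pine block 40 mm (its x) by 56 mm (its y), 65 mm high, with two black flue circles ringed in terracotta on top, side by side along y, and two saw lines round its head; loose, about 75 g. Origin: centre of the underside, z up. Starts standing upright on the bench.
- hinge: Enamel blue hinge, opened flat, one rigid piece: two leaves 4 mm thick, together 48 mm (its x) by 60 mm (its y); between them the round barrel, 14 mm in diameter, 64 mm long along y, its lowest line level with the leaves' undersides, its top 14 mm high; loose, 120 g. Origin: plane of the underside, below the barrel's middle, z up. Starts flat, barrel up; can be gripped across the barrel.
- vent: Round black plastic vent: flange 54 mm in diameter and 4 mm thick, on it a raised drum 40 mm in diameter up to 16 mm high with grey louvre stripes; loose, about 28 g. Origin: centre of the underside, z up; its turn about z does not matter. Starts flat on the bench, drum upwards.
- front: Birch front panel (pale wood), 12 mm thick, flat on the bench, taped down (fixed); 140 mm (its x) by 110 mm (its y), with a 33 mm entrance hole and round it a dark pencilled square of 60 mm for the guard. Origin: at bench height, below the middle of hole, outline and panel; x and y along its edges, z up. The guard rests 12 mm above the origin.
- roof: Green painted roof board, 12 mm thick, flat on the bench, taped down (fixed); 130 mm (its x) by 120 mm (its y), white pencilled rectangle 46 x 62 mm for the chimney block. Origin: at bench height below the outline's middle (the board's middle is 10 mm from it towards +x), axes along the edges. The chimney rests 12 mm above the origin, its x along the board's x, either way round.
- side: Cedar side (reddish brown): fixed half and clean-out door half with a narrow dark joint between, along its y through the middle; 12 mm thick, flat on the bench, taped down (fixed); 134 mm (its x) by 112 mm (its y), pencilled 54 x 70 mm rectangle for the hinge. Origin: at bench height below the middle of outline and panel, z up. Hinge rests 12 mm above it, barrel along the joint, either way round.
- back: White painted back panel, 12 mm thick, flat on the bench, taped down (fixed); 140 mm (its x) by 110 mm (its y), with a dark pencilled circle of 60 mm diameter and a small centre cross for the vent. Origin: at bench height below the centre of the circle (the middle of the panel lies 15 mm from it towards +x), z up. The vent rests 12 mm above the origin.
- battery: Silver cordless drill battery with black slide-on shoe on top, 78 x 70 mm, 58 mm high, 450 g, standing loose among the fittings; a bystander, to be left where it is. Origin: centre of the underside, z up.
Mind the look-alikes: they are no part of the job. What is shaped like the vent but red or turquoise is not meant.

How it is judged:
By the outcome, as a careful person would: the job done as asked, in the order asked, and still so for the second after the job is handed in, with the robot touching nothing.
It also fails if it takes over 104 s, if anything falls off the work surface, if the arm or the gripper's body presses on something with over 40 N, if the wrist force passes 120 N, or if a joint passes its speed limit or range.

### The arm

A 6-joint arm with a two-finger parallel gripper is mounted at the origin on the work surface. World frame = base frame: x ahead of the robot, y to its left, z up, the work surface at z = 0. Lengths are in mm, angles in degrees, forces in N, time in s.
With the tool pointing down it reaches from about 375 to 925 mm from the base axis. Payload 5.7 kg.
Tool frame: the origin (TCP) lies on the centre line of the jaws, within the pads' length; the fingertips stand 22 mm ahead of it and the grasp point (between the pads) lies 3 mm ahead of it; z points along the fingers, y is the line along which they close (so a half turn about z gives the same grasp; the last joint's range is limited). The gripper opens to 85 mm and grips with 20 to 120 N. Pads are 22 mm wide; open, the fingers measure 114 mm over their backs; the gripper's body (76 mm by 85 mm) begins 54 mm behind the grasp point. The pads swing forward as they close: fully open they stand 13 mm farther back than shut.
Start: joints at [64.91, 20.558, 86.54, -0, 72.909, -6.595], TCP at [190.327, 568.983, 253.267] pointing down, gripper open.
Joint ranges: [-170.27, 170.27], [-57.76, 135], [12.27, 136.19], [-55.21, 235.2], [11.17, 155.16], [-170.74, 170.74]. Speed limits (degrees/s): [136.94, 136.94, 180, 180, 180, 180].

### API

Orientations are given as a 3x3 rotation matrix whose columns are the frame's x, y, z axes.
In Python, from cell import r gives the robot as it stands.
- The arm moves only by the shell command python3 -m inch 'ROWS' [FORCE]. ROWS is text: rows parted by semicolons, each of 7 numbers parted by spaces: the shift along the tool's x, y, z in m, then the turn, a rotation vector about the tool's x, y, z in rad, then the opening, from 0 (shut) to 1 (fully open). In form: tx ty tz wx wy wz jaw; .... A call has 1 to 20 rows; each row shifts and turns the commanded pose from where the row before left it, along the tool's axes as they then stand; what a row does not reach is not made up. A row lasts 1/8 s, in which the tool goes at most 62.5 mm and 10.7 degrees, less where a joint would pass 70% of its speed; a pose out of reach is approached as far as the arm can. A call is refused whole if a number of a shift passes 0.0625 or a number of a turn 0.188, either way. A call with a gripper value outside its range is refused whole. The fingers move at their own pace and stop on an object; FORCE is the grip in N (left out, the last holds). Time passes only in rows, so rows that do not move let the fingers close. It gives the time, the measured TCP pose, the force, the opening and the grip force at its end, in the units of the state.
- r.observe(): the state, without advancing time (a new reading comes with each control period).
- r.read_camera(name): name is "scene" or "top" or "wrist"; returns the picture (480x640x3 uint8, red, green, blue); there is no depth.
- r.get_calibration(name): a dict with "vertical_fov" (degrees; the focal length in pixels is half the picture's height over the tangent of half this angle, whatever the lens; pixels are square), "cx", "cy" (the principal point, pixels), "position" and "rotation" of the camera in the world. Camera axes: x right, y up, looking along -z (the intrinsics and any distortion apply to the point x, -y, -z); pixel columns grow to the right and rows downward; lengths in mm; the calibration is good to about 2 mm. A picture is of the moment at which its call begins: read the wrist's pose just before it. get_calibration takes no time and is no camera call; for the wrist camera it gives the pose at the moment of the call.
- r.hand_in(): hands the job in; it is judged then, once.
Trained networks look in the newest picture that a camera, given by its name, has taken for a name from the list of things; names that differ only in an ending like _2 or _b are one class to them, and where a whole thing is asked for, a point or a joint stands for the part that bears it (a point fixed in the world has none). Each returns a list of dicts, best first, with "confidence" (0 to 1); they miss things now and then, are a little off and sometimes report something else, mostly with a low value. They report only what shows in the picture. A call takes as long as a camera call. They do not tell look-alikes from the thing itself.
- r.recognise(thing, camera): "extent" ([left, top, width, height] in pixels, round what is visible of it).
- r.regions_of(thing, camera): "pixels" (480x640 bool, what is visible of it) and "extent" ([left, top, width, height] in pixels, round what is visible of it).
The state is a dict: "time_s": time; "joints": joint angles; "joint_velocities": joint speeds; "tau": joint torques, N m; "ee_pos": TCP position; "tool_rot": TCP orientation; "contact_force": force on the tool from outside, world axes, zero at the start; "moment": the same for the moment, N m; "finger_gap": finger opening in mm; "grip_force": force on a finger pad.
Only numpy, scipy, OpenCV 4.12 (cv2) and the standard library are available. Lean on these libraries where they do the work, as an engineer would, in place of code of your own. Each camera call takes 0.05 s, during which the arm holds its last target. There are 200 camera calls.

## Working session

There is one attempt and no reset: what is moved stays moved. The work goes in short steps, Python scripts to look and compute and a shell command to move; the robot and the scene stay as the last step left them, time stands still between calls to the robot, and variables do not carry over. Pictures are saved under pics/ and viewed, at most 14 in all, crops included, and the job is handed in when it is done.

```bash
mkdir -p pics; ls; python3 - <<'E'
from cell import r
import cv2,numpy as np
for c in("top","scene"):
    im=r.read_camera(c); cv2.imwrite(f"pics/{c}0.png",im[:,:,::-1]); np.save(f"pics/{c}0.npy",im)
    print(c,r.get_calibration(c))
print(r.get_calibration("wrist"))
o=r.observe();print(o)
E
```

```text
pics
top {'vertical_fov': 54.217654232543886, 'cx': 323.61297613490035, 'cy': 243.72535180887255, 'position': array([363.77961136,   6.01067944, 933.76331715]), 'rotation': array([[-0.01932457,  0.98833272, -0.15107946],
       [-0.99973212, -0.02102621, -0.00967372],
       [-0.01273748,  0.15085205,  0.98847429]])}
scene {'vertical_fov': 49.68245894726103, 'cx': 321.93074255487704, 'cy': 240.9945413770866, 'position': array([1145.55594544,   82.1738068 ,  778.92155509]), 'rotation': array([[-0.09636894, -0.74410701,  0.6610732 ],
       [ 0.99526907, -0.06379849,  0.07327498],
       [-0.01234895,  0.66500715,  0.74673489]])}
{'vertical_fov': 58.529112149083105, 'cx': 317.6483637842313, 'cy': 236.4015675669171, 'position': array([123.86302089, 591.1072309 , 373.45633105]), 'rotation': array([[ 0.31781108, -0.9113266 , -0.26168675],
       [ 0.9481533 ,  0.3051166 ,  0.08893363],
       [-0.00120261, -0.27638325,  0.96104675]])}
{'time_s': 0.1, 'joints': array([ 6.49106667e+01,  2.05946439e+01,  8.65940111e+01, -4.61694260e-04,
        7.29096825e+01, -6.59536252e+00]), 'joint_velocities': array([ 0.05376221,  0.02020195, -0.12083394, -0.01772904,  0.00814985,
        0.06355006]), 'tau': array([-4.06961890e-04, -5.28651452e+01, -2.79353982e+01, -4.49258223e-04,
        5.03990785e-03,  4.77665651e-05]), 'ee_pos': array([190.08479837, 568.46614607, 252.52080425]), 'tool_rot': array([[-9.48357725e-01,  3.17201996e-01, -7.20794215e-04],
       [ 3.17202759e-01,  9.48356464e-01, -1.55764129e-03],
       [ 1.89482926e-04, -1.70583907e-03, -9.99998527e-01]]), 'contact_force': array([-0.68264946, -0.26098971,  0.73854299]), 'moment': array([ 0.00212598, -0.02282718, -0.00985303]), 'grip_force': 0.0, 'finger_gap': 85.71336780955589}
```

View pics/top0.png

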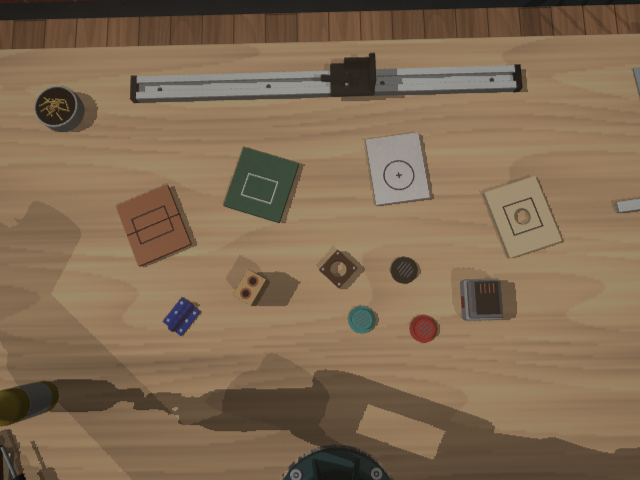

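View pics/scene0.png

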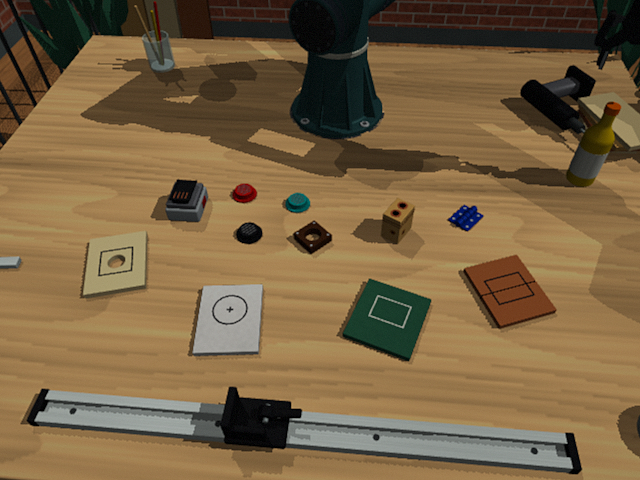

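The top picture shows three vent shapes: black at (404,270), turquoise at (361,320) and red at (424,328). The black one is meant. The guard is at (339,268), the chimney at (252,286) and the hinge at (182,316). The panels are the side (153,225), roof (262,185), back (398,168) and front (522,216). The battery is at (482,300).

```bash
cat > h.py <<'E'
import numpy as np,cv2
from cell import r
def K(c): f=240/np.tan(np.radians(c["vertical_fov"]/2)); return f,c["cx"],c["cy"]
def p2w(c,uv,z):
    f,cx,cy=K(c); uv=np.atleast_2d(np.asarray(uv,float))
    d=np.c_[(uv[:,0]-cx)/f,-(uv[:,1]-cy)/f,-np.ones(len(uv))]@np.array(c["rotation"]).T
    p=np.array(c["position"]); return p+d*((z-p[2])/d[:,2])[:,None]
def w2p(c,P):
    f,cx,cy=K(c); q=(np.atleast_2d(P)-c["position"])@np.array(c["rotation"])
    return np.c_[cx+f*q[:,0]/-q[:,2],cy-f*q[:,1]/-q[:,2]]
def rect(c,mask,z):
    """min-area rectangle of a mask in the world plane z: centre, sides, angle of the first side, centroid"""
    cs,_=cv2.findContours(mask.astype(np.uint8),cv2.RETR_EXTERNAL,cv2.CHAIN_APPROX_NONE)
    k=max(cs,key=cv2.contourArea)[:,0]
    (x,y),(a,b),t=cv2.minAreaRect(p2w(c,k,z)[:,:2].astype(np.float32))
    return np.round([x,y,a,b,t],1)
E
python3 - <<'E'
from h import *
Z=dict(guard=18,chimney=65,hinge=4,vent=4,front=12,roof=12,side=12,back=12,battery=58)
for cam in("top","scene"):
    r.read_camera(cam); c=r.get_calibration(cam)
    for n,z in Z.items():
        for d in r.regions_of(n,cam):
            if d["confidence"]>.3: print(cam,n,round(d["confidence"],2),np.round(d["extent"]),rect(c,d["pixels"],z))
print(r.observe()["time_s"])
E
```

```text
top guard 0.9 [322. 249.  34.  39.] [455.  -12.2  54.3  55.2  46.1]
top chimney 0.83 [234. 272.  39.  34.] [417.2 150.3  48.9  56.   60.6]
top hinge 0.64 [162. 297.  40.  38.] [367.7 298.9  49.7  66.9  50.4]
top vent 0.91 [395. 254.  23.  29.] [ 450.8 -143.5   47.6   54.    87.6]
top vent 0.68 [351. 308.  19.  20.] [355.5 -54.2  49.   46.4  88.9]
top vent 0.67 [365. 132.  64.  75.] [ 659.4 -137.7  142.5  111.7    6.8]
top vent 0.59 [410. 313.  28.  32.] [ 335.7 -174.6   52.2   51.4   62.2]
top front 0.87 [485. 176.  76.  80.] [ 552.  -379.6  138.4  114.5   17.1]
top roof 0.77 [226. 147.  76.  75.] [630.8 140.  122.  132.7  71.9]
top side 0.92 [118. 186.  73.  81.] [550.8 357.7 136.1 114.7  22.1]
top back 0.98 [365. 132.  66.  73.] [ 657.1 -137.   142.2  111.2    6.9]
top battery 0.68 [462. 277.  44.  43.] [ 388.3 -274.3   75.1   75.3    0.8]
scene guard 0.74 [294. 220.  38.  29.] [460.3 -13.4  65.1  63.4  46.4]
scene chimney 0.86 [381. 198.  31.  45.] [445.7 147.8  55.  116.8  78. ]
scene hinge 0.9 [452. 205.  28.  26.] [365.1 298.8  45.3  68.6  53.9]
scene vent 0.79 [282. 193.  26.  19.] [353.1 -59.4  59.   51.7  40.7]
scene vent 0.77 [237. 225.  24.  20.] [ 448.5 -145.3   59.2   50.9   10. ]
scene vent 0.56 [229. 182.  28.  22.] [ 331.7 -178.9   61.8   50.3   10.4]
scene front 0.73 [ 82. 231.  65.  64.] [ 554.  -381.7  150.4  115.3   17.2]
scene roof 0.68 [345. 279.  85.  82.] [632.8 137.4 121.4 136.9  71.7]
scene roof 0.6 [297. 219.  37.  31.] [455.3 -14.4  65.5  65.4  44.4]
scene side 0.69 [465. 256.  91.  67.] [553.2 354.2 141.2 117.4  22.2]
scene back 0.87 [193. 283.  66.  72.] [ 661.1 -138.8  149.3  113.     7.3]
scene battery 0.75 [162. 178.  47.  43.] [ 416.6 -271.5  119.    82.5    1.1]
1.1
```

```bash
cat >> h.py <<'E'
def plan(xyz,phi,step=50):
    """equal rows (shift m in tool axes, turn about tool z) that bring the TCP to xyz, jaw line at phi deg (mod 180)"""
    o=r.observe(); R=np.array(o["tool_rot"]); p=np.array(o["ee_pos"])
    th=np.degrees(np.arctan2(R[1,1],R[0,1])); d=(phi-th+90)%180-90   # world turn; tool z down -> wz=-d
    D=np.array(xyz,float)-p
    n=int(max(1,np.ceil(np.linalg.norm(D)/step),np.ceil(abs(d)/9.5)))
    w=-np.radians(d)/n
    A=sum(R@cv2.Rodrigues(np.array([0,0,w*k]))[0] for k in range(n))
    s=np.linalg.solve(A,D)/1000
    tilt=R.T@np.cross(R[:,2],[0,0,-1])
    print("t",o["time_s"],"TCP",np.round(p,1),"phi",round(th,1),"->",n,"x",*np.round(s,4),"0 0",round(w,4),"tilt",np.round(tilt,4))
def look(name):
    c=r.get_calibration("wrist"); im=r.read_camera("wrist")
    cv2.imwrite(f"pics/{name}.png",im[:,:,::-1]); return c,im
def find(c,things):
    for n,z in things.items():
        for d in r.regions_of(n,"wrist"):
            if d["confidence"]>.3: print(n,round(d["confidence"],2),np.round(d["extent"]),rect(c,d["pixels"],z))
E
python3 -c "
from h import *
plan([457,-12,150],46)"
```

```text
t 1.1 TCP [190.3 569.  253.3] phi 71.5 -> 13 x -0.0406 -0.0285 0.0079 0 0 0.0342 tilt [-0.0001 -0.      0.    ]
```

```bash
python3 -m inch '-0.0406 -0.0285 0.0079 0 0 0.0342 1;-0.0406 -0.0285 0.0079 0 0 0.0342 1;-0.0406 -0.0285 0.0079 0 0 0.0342 1;-0.0406 -0.0285 0.0079 0 0 0.0342 1;-0.0406 -0.0285 0.0079 0 0 0.0342 1;-0.0406 -0.0285 0.0079 0 0 0.0342 1;-0.0406 -0.0285 0.0079 0 0 0.0342 1;-0.0406 -0.0285 0.0079 0 0 0.0342 1;-0.0406 -0.0285 0.0079 0 0 0.0342 1;-0.0406 -0.0285 0.0079 0 0 0.0342 1;-0.0406 -0.0285 0.0079 0 0 0.0342 1;-0.0406 -0.0285 0.0079 0 0 0.0342 1;-0.0406 -0.0285 0.0079 0 0 0.0342 1;0 0 0 0 0 0 1;0 0 0 0 0 0 1'; python3 - <<'E'
from h import *
c,im=look("w1"); find(c,dict(guard=18,vent=16)); plan([457,-12,150],46)
E
```

```text
time_s: 2.98
ee_pos: [457.1, -11.9, 150.6]
tool_rot: [[-0.719, 0.695, -0.001], [0.695, 0.719, 0.0], [0.001, -0.0, -1.0]]
contact_force: [0.5, -0.2, 0.2]
finger_gap: 85.4
grip_force: 0.0
guard 0.94 [268. 184.  90.  91.] [453.6 -12.1  54.9  57.6  46.7]
vent 0.85 [  0. 222.  53.  82.] [ 346.  -160.5   33.1   52.8   34.4]
vent 0.78 [146. 312.  71.  67.] [ 460.8 -124.2   17.7   47.9   38.6]
vent 0.71 [107. 116.  90.  90.] [357.5 -51.6  51.7  50.7  71. ]
t 3.125 TCP [457.  -11.  150.8] phi 46.1 -> 1 x -0.0007 -0.0007 0.0008 0 0 0.0022 tilt [ 0.     -0.0002  0.    ]
```

View pics/w1.png

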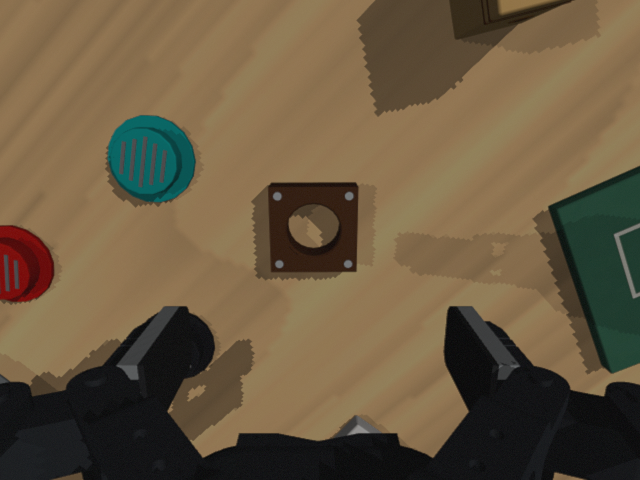

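The guard is at (313,227), between the finger lines, with silver dots at (277,197), (349,196), (348,263) and (279,264). Turquoise and red vent shapes are at the left.

```bash
python3 - <<'E'
from h import *
c=r.get_calibration("wrist")
P=p2w(c,[(277,197),(349,196),(348,263),(279,264)],18); print(P.mean(0))
d=(P[0]-P[1])+(P[3]-P[2]); print(np.degrees(np.arctan2(d[1],d[0])), np.linalg.norm(d)/2)
plan([P.mean(0)[0],P.mean(0)[1],26],46.3)
E
```

```text
[454.80881152 -12.11812322  18.        ]
-133.06912563780406 43.2720338800632
t 3.125 TCP [457.  -11.  150.8] phi 46.1 -> 3 x 0.0003 -0.0008 0.0416 0 0 -0.001 tilt [ 0.     -0.0002  0.    ]
```

```bash
python3 -m inch '0.0003 -0.0008 0.0416 0 0 -0.005 1;0.0003 -0.0008 0.0416 0 0 -0.005 1;0.0003 -0.0008 0.0416 0 0 -0.004 1;0 0 0 0 0 0 1;0 0 0 0 0 0 0.4;0 0 0 0 0 0 0.4;0 0 0 0 0 0 0.4;0 0 0 0 0 0 0.4;0 0 0 0 0 0 0.4;0 0 0 0 0 0 0.4' 40; python3 -m inch '0 0 -0.03 0 0 0 0.4;0 0 -0.05 0 0 0 0.4;0 0 -0.05 0 0 0 0.4;0 0 0 0 0 0 0.4'; python3 -c "
from h import *
plan([552,-380,156],17.1)"
```

```text
time_s: 4.38
ee_pos: [456.4, -13.3, 27.7]
tool_rot: [[-0.729, 0.684, 0.004], [0.684, 0.729, -0.0], [-0.003, 0.002, -1.0]]
contact_force: [-0.1, 2.5, 6.2]
finger_gap: 52.7
grip_force: 41.6
time_s: 4.88
ee_pos: [458.4, -13.8, 160.9]
tool_rot: [[-0.729, 0.684, 0.011], [0.684, 0.729, -0.002], [-0.009, 0.006, -1.0]]
contact_force: [0.0, 0.4, -0.9]
finger_gap: 52.6
grip_force: 42.9
t 4.875 TCP [458.4 -13.8 160.9] phi 46.8 -> 8 x -0.045 -0.0159 0.0008 0 0 0.0649 tilt [0.0058 0.0091 0.    ]
```

```bash
python3 -c "
from h import *
plan([570,-440,150],17.1)"
```

```text
t 4.875 TCP [458.4 -13.8 160.9] phi 46.8 -> 9 x -0.0468 -0.0161 0.0014 0 0 0.0577 tilt [0.0058 0.0091 0.    ]
```

```bash
python3 -m inch '-0.0468 -0.0161 0.0014 0.001 0.001 0.0577 0.4;-0.0468 -0.0161 0.0014 0.001 0.001 0.0577 0.4;-0.0468 -0.0161 0.0014 0.001 0.001 0.0577 0.4;-0.0468 -0.0161 0.0014 0.001 0.001 0.0577 0.4;-0.0468 -0.0161 0.0014 0.001 0.001 0.0577 0.4;-0.0468 -0.0161 0.0014 0 0.001 0.0577 0.4;-0.0468 -0.0161 0.0014 0 0.001 0.0577 0.4;-0.0468 -0.0161 0.0014 0 0.001 0.0577 0.4;-0.0468 -0.0161 0.0014 0 0.001 0.0577 0.4;0 0 0 0 0 0 0.4;0 0 0 0 0 0 0.4'; python3 - <<'E'
from h import *
c,im=look("w2"); find(c,dict(guard=18,front=12)); plan([570,-440,150],17.1)
E
```

```text
time_s: 6.25
ee_pos: [565.6, -438.7, 142.0]
tool_rot: [[-0.293, 0.956, -0.01], [0.956, 0.294, 0.006], [0.008, -0.007, -1.0]]
contact_force: [0.1, 0.5, -1.0]
finger_gap: 52.4
grip_force: 42.8
guard 0.84 [234. 234. 168. 162.] [ 580.1 -488.6  102.4  111.3   17.1]
t 6.4 TCP [ 566.2 -437.8  142.4] phi 17.2 -> 1 x -0.0032 0.003 -0.0076 0 0 0.0011 tilt [-0.0073 -0.0078  0.    ]
```

View pics/w2.png

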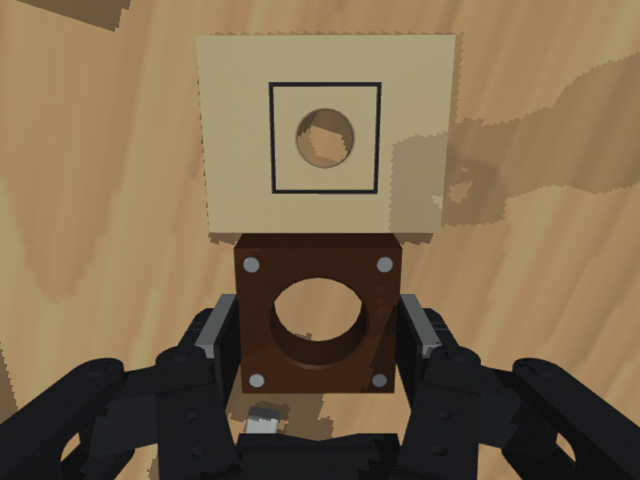

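```bash
cat >> h.py <<'E'
def quad(c,pts,z):
    P=p2w(c,pts,z); d=(P[1]-P[0])+(P[2]-P[3]); a=np.degrees(np.arctan2(d[1],d[0]))
    print("quad",np.round(P.mean(0),1),"sides",np.round(np.linalg.norm(P-np.roll(P,-1,0),axis=1),1),"ang",round(a,1)); return P.mean(0),a
E
python3 - <<'E'
from h import *
c=r.get_calibration("wrist")
quad(c,[(270,85),(380,84),(378.5,191),(273.5,191.5)],12)
quad(c,[(251,265),(384,265),(379,381),(257,381)],132.5)
print(r.observe()["ee_pos"])
E
```

```text
quad [ 553.1 -382.4   12. ] sides [61.1 59.9 62.3 59.7] ang 17.5
quad [ 565.9 -436.3  132.5] sides [43.2 43.1 42.9 43.2] ang 17.3
[ 566.16375035 -437.80153068  142.42564165]
```

```bash
python3 -c "
from h import *
plan([553.3,-383.9,60],17.4)"
```

```text
t 6.4 TCP [ 566.2 -437.8  142.4] phi 17.2 -> 2 x 0.0273 0.0021 0.0414 0 0 -0.0021 tilt [-0.0073 -0.0078  0.    ]
```

```bash
python3 -m inch '0.0273 0.0021 0.0414 -0.0036 -0.0039 -0.002 0.4;0.0273 0.0021 0.0414 -0.0036 -0.0039 -0.002 0.4;0 0 0 0 0 0 0.4;0 0 0 0 0 0 0.4'; python3 -c "
from h import *
plan([553.3,-383.9,41],17.4)"
```

```text
time_s: 6.9
ee_pos: [554.7, -385.9, 60.8]
tool_rot: [[-0.299, 0.954, 0.002], [0.954, 0.299, -0.002], [-0.003, 0.001, -1.0]]
contact_force: [-0.1, -0.3, -0.2]
finger_gap: 52.8
grip_force: 42.8
t 6.9 TCP [ 554.7 -385.9   60.8] phi 17.4 -> 1 x 0.0024 -0.0007 0.0198 0 0 -0.0002 tilt [0.001  0.0027 0.    ]
```

```bash
python3 -m inch '0.0023 -0.0007 0.01 0.001 0.0025 0 0.4;0 0 0.009 0 0 0 0.4;0 0 0 0 0 0 0.4;0 0 0 0 0 0 0.4'
```

```text
time_s: 7.4
ee_pos: [552.2, -384.1, 40.8]
tool_rot: [[-0.297, 0.955, -0.001], [0.955, 0.297, 0.001], [0.002, -0.001, -1.0]]
contact_force: [-0.2, 0.6, -0.6]
finger_gap: 52.5
grip_force: 42.8
```

```bash
python3 -m inch '0 0.0008 0.001 0 0 0 0.4;0 0 0.0007 0 0 0 0.4;0 0 0 0 0 0 0.4;0 0 0 0 0 0 1;0 0 0 0 0 0 1;0 0 0 0 0 0 1;0 0 -0.02 0 0 0 1;0 0 -0.05 0 0 0 1;-0.03 0 -0.05 0 0 0 1;0 0 0 0 0 0 1;0 0 0 0 0 0 1'; python3 - <<'E'
from h import *
c,im=look("w3"); find(c,dict(guard=30)); plan([417,150,200],60)
E
```

```text
time_s: 8.78
ee_pos: [561.9, -412.2, 159.9]
tool_rot: [[-0.297, 0.955, -0.001], [0.955, 0.297, 0.001], [0.001, -0.0, -1.0]]
contact_force: [-0.9, 0.4, -0.1]
finger_gap: 85.7
grip_force: 0.0
guard 0.59 [270. 137.  94.  92.] [ 553.  -381.5   54.7   55.4   17.3]
t 8.875 TCP [ 561.  -411.1  157.9] phi 17.3 -> 12 x 0.0457 0.0189 -0.0033 0 0 -0.0621 tilt [-0.0023 -0.0042  0.    ]
```

View pics/w3.png

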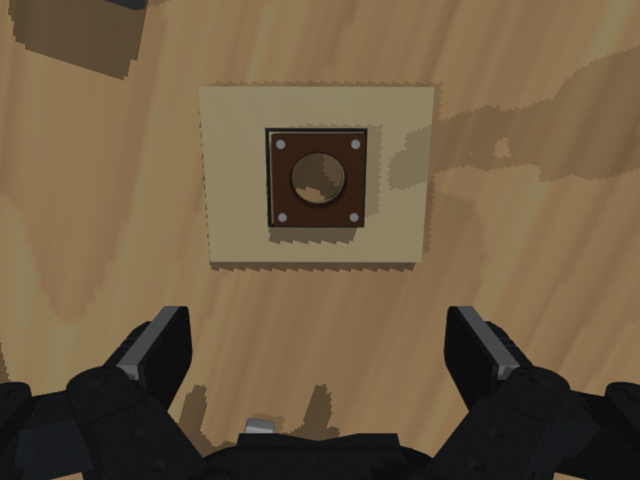

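```bash
python3 - <<'E'
from h import *
c=r.get_calibration("wrist")
g,_=quad(c,[(280.5,144.5),(355.5,144.5),(353.5,217),(282,217)],30)
im=cv2.imread("pics/w3.png"); cv2.imwrite("pics/w3c.png",cv2.resize(im[115:245,250:385],None,fx=4,fy=4,interpolation=cv2.INTER_CUBIC))
# outline predicted for centre (553.1,-382.4), ang 17.5
for ctr in((553.1,-382.4),g[:2]):
  a=np.radians(17.5);u=np.array([np.cos(a),np.sin(a)]);v=np.array([-u[1],u[0]])
  print(np.round(w2p(c,[np.r_[np.array(ctr)+30*(s*u+t*v),12] for s,t in((-1,1),(1,1),(1,-1),(-1,-1))]),1).tolist())
E
```

```text
quad [ 551.5 -380.    30. ] sides [42.7 42.4 42.7 42.4] ang 17.3
[[269.6, 132.7], [368.5, 132.3], [365.9, 228.0], [272.8, 228.3]]
[[268.1, 127.9], [367.3, 127.5], [364.8, 223.8], [271.4, 224.1]]
```

View pics/w3c.png

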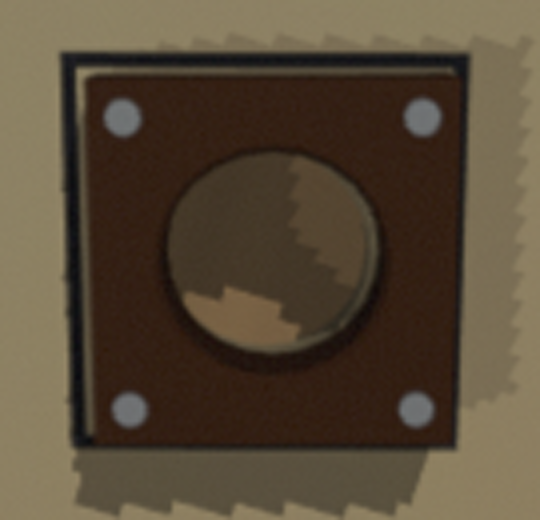

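The guard lies square inside its lines, offset about 1 mm, well within the 3 mm margin. Next is the chimney.

```bash
python3 -m inch '0.0457 0.0189 -0.0033 0 0 -0.0621 1;0.0457 0.0189 -0.0033 0 0 -0.0621 1;0.0457 0.0189 -0.0033 0 0 -0.0621 1;0.0457 0.0189 -0.0033 0 0 -0.0621 1;0.0457 0.0189 -0.0033 0 0 -0.0621 1;0.0457 0.0189 -0.0033 0 0 -0.0621 1;0.0457 0.0189 -0.0033 0 0 -0.0621 1;0.0457 0.0189 -0.0033 0 0 -0.0621 1;0.0457 0.0189 -0.0033 0 0 -0.0621 1;0.0457 0.0189 -0.0033 0 0 -0.0621 1;0.0457 0.0189 -0.0033 0 0 -0.0621 1;0.0457 0.0189 -0.0033 0 0 -0.0621 1;0 0 0 0 0 0 1;0 0 0 0 0 0 1'; python3 - <<'E'
from h import *
c,im=look("w4"); find(c,dict(chimney=65)); plan([417,150,200],60)
E
```

```text
time_s: 10.62
ee_pos: [417.4, 149.1, 198.9]
tool_rot: [[-0.866, 0.499, -0.002], [0.499, 0.866, 0.0], [0.002, -0.001, -1.0]]
contact_force: [-0.5, -0.9, -0.4]
finger_gap: 85.5
grip_force: 0.0
chimney 0.73 [290. 173.  68.  98.] [414.5 155.7  40.4  63.2  59.9]
chimney 0.42 [426.   0.  90.  94.] [366.5 274.7  39.8  49.3  51.7]
t 10.725 TCP [418.2 148.5 199.1] phi 59.9 -> 1 x 0.0018 0.0007 -0.0009 0 0 -0.001 tilt [-0.0002 -0.0017  0.    ]
```

View pics/w4.png

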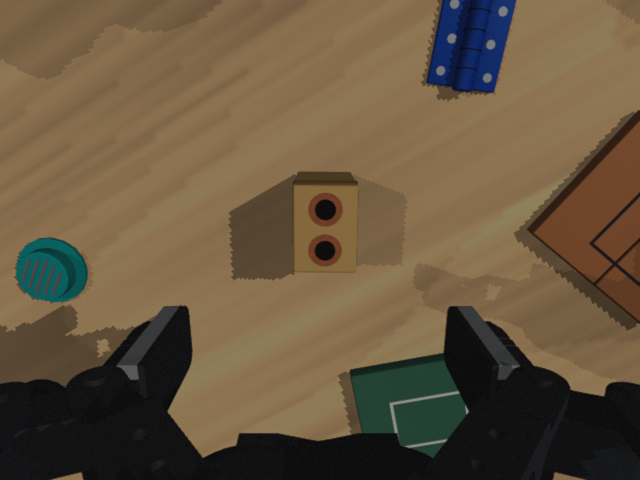

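The chimney's top face is at (293–357, 184–272), square to the jaws. The hinge shows at the top right and the roof at the bottom.

```bash
python3 - <<'E'
from h import *
c=r.get_calibration("wrist")
p,a=quad(c,[(293.5,183.5),(357,183),(356.5,272),(294,272)],65)
plan([p[0],p[1],45],a)
E
```

```text
quad [419.3 153.7  65. ] sides [38.  56.7 39.7 56.4] ang 60.1
t 10.725 TCP [418.2 148.5 199.1] phi 59.9 -> 4 x 0.0004 0.0013 0.0385 0 0 -0.0008 tilt [-0.0002 -0.0017  0.    ]
```

```bash
python3 -m inch '0.0004 0.0013 0.0385 0 0 -0.0008 1;0.0004 0.0013 0.0385 0 0 -0.0008 1;0.0004 0.0013 0.0385 0 -0.001 -0.0008 1;0.0004 0.0013 0.0385 0 0 -0.0008 1;0 0 0 0 0 0 1;0 0 0 0 0 0 0.2;0 0 0 0 0 0 0.2;0 0 0 0 0 0 0.2;0 0 0 0 0 0 0.2;0 0 0 0 0 0 0.2;0 0 0 0 0 0 0.2;0 0 0 0 0 0 0.2' 40; python3 -m inch '0 0 -0.03 0 0 0 0.2;0 0 -0.05 0 0 0 0.2;0 0 -0.05 0 0 0 0.2;0 0 0 0 0 0 0.2;0 0 0 0 0 0 0.2'; python3 -c "
from h import *
plan([613,72,180],-18)"
```

```text
time_s: 12.22
ee_pos: [420.1, 154.8, 46.9]
tool_rot: [[-0.868, 0.497, 0.003], [0.497, 0.868, 0.001], [-0.002, 0.002, -1.0]]
contact_force: [0.3, -1.0, 5.8]
finger_gap: 39.5
grip_force: 40.5
time_s: 12.85
ee_pos: [418.5, 154.6, 175.7]
tool_rot: [[-0.868, 0.497, 0.0], [0.497, 0.868, 0.001], [0.0, 0.001, -1.0]]
contact_force: [-1.4, -0.3, -2.4]
finger_gap: 39.5
grip_force: 40.8
t 12.85 TCP [418.5 154.6 175.7] phi 60.2 -> 9 x -0.019 0.0168 -0.0005 0 0 0.1516 tilt [ 0.0008 -0.0001  0.    ]
```

```bash
python3 -m inch '-0.018 0.0162 -0.0005 0 0 0.1516 0.2;-0.018 0.0162 -0.0005 0 0 0.1516 0.2;-0.018 0.0162 -0.0005 0 0 0.1516 0.2;-0.018 0.0162 -0.0005 0 0 0.1516 0.2;-0.018 0.0162 -0.0005 0 0 0.1516 0.2;-0.018 0.0162 -0.0005 0 0 0.1516 0.2;-0.018 0.0162 -0.0005 0 0 0.1516 0.2;-0.018 0.0162 -0.0005 0 0 0.1516 0.2;-0.018 0.0162 -0.0005 0 0 0.1516 0.2;0 0 0 0 0 0 0.2;0 0 0 0 0 0 0.2;0 0 0 0 0 0 0.2'; python3 - <<'E'
from h import *
c,im=look("w5"); np.save("pics/w5c.npy",c,allow_pickle=True); print(r.observe()["tool_rot"]); plan([621,143,80],-18)
E
```

```text
time_s: 14.35
ee_pos: [604.1, 77.9, 179.2]
tool_rot: [[0.307, 0.952, -0.002], [0.952, -0.307, 0.001], [0.0, -0.002, -1.0]]
contact_force: [0.1, -0.6, -0.2]
finger_gap: 40.0
grip_force: 40.7
[[ 3.07205732e-01  9.51641896e-01 -1.52941157e-03]
 [ 9.51643080e-01 -3.07204822e-01  8.03960453e-04]
 [ 2.95239842e-04 -1.70243519e-03 -9.99998507e-01]]
t 14.4 TCP [604.3  77.9 179.4] phi -17.9 -> 3 x 0.0223 -0.0013 0.0332 0 0 0.0006 tilt [-0.0017 -0.0003  0.    ]
```

View pics/w5.png

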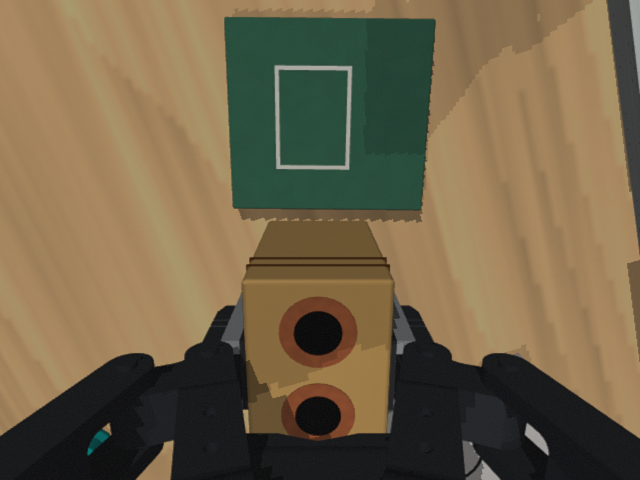

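```bash
python3 - <<'E'
from h import *
c=r.get_calibration("wrist"); o=r.observe()["ee_pos"]
p,a=quad(c,[(276,67),(350.5,67.5),(348.5,168.5),(277.5,167.5)],12)
q,b=quad(c,[(243,281),(392,280),(390.5,433),(249,433)],197.4)
print(q-o)
plan([p[0]-(q-o)[0],p[1]-(q-o)[1],64],-18+(a-b)); print(a,b)
E
```

```text
quad [622.  142.5  12. ] sides [46.9 63.2 47.6 62.9] ang -18.5
quad [606.4  83.  197.4] sides [38.4 47.3 40.8 47. ] ang -17.7
[ 2.07571607  5.04491222 17.95886978]
t 14.4 TCP [604.3  77.9 179.4] phi -17.9 -> 3 x 0.0205 -0.0012 0.0385 0 0 0.0055 tilt [-0.0017 -0.0003  0.    ]
-18.50692089621268 -17.67724803778584
```

```bash
python3 -m inch '0.022 -0.001 0.038 -0.0006 0 0.004 0.2;0.022 -0.001 0.038 -0.0006 0 0.004 0.2;0.022 -0.001 0.038 -0.0006 0 0.002 0.2;0 0 0 0 0 0 0.2;0 0 0 0 0 0 0.2'; python3 -c "
from h import *
plan([621.6,141.7,59.5],-18.4)"
```

```text
time_s: 15.02
ee_pos: [623.1, 140.9, 66.8]
tool_rot: [[0.317, 0.948, 0.002], [0.948, -0.317, -0.0], [0.0, 0.002, -1.0]]
contact_force: [0.6, -0.3, -0.0]
finger_gap: 39.6
grip_force: 40.7
t 15.025 TCP [623.1 140.9  66.8] phi -18.5 -> 1 x 0.0003 -0.0017 0.0073 0 0 -0.0016 tilt [ 0.002  -0.0005  0.    ]
```

```bash
python3 -m inch '0.0003 -0.0015 0.005 0.001 0 0 0.2;0 0 0.002 0 0 0 0.2;0 0 0.001 0 0 0 0.2;0 0 0 0 0 0 0.2'; python3 -c "
from h import *
plan([621.6,141.7,58.9],-18.4)"
```

```text
time_s: 15.52
ee_pos: [621.9, 141.3, 59.0]
tool_rot: [[0.319, 0.948, 0.001], [0.948, -0.319, 0.0], [0.001, 0.001, -1.0]]
contact_force: [-1.6, -0.5, 4.6]
finger_gap: 39.7
grip_force: 41.4
t 15.525 TCP [621.9 141.3  59. ] phi -18.6 -> 1 x 0.0003 -0.0004 0.0001 0 0 -0.003 tilt [ 0.0011 -0.0006  0.    ]
```

```bash
python3 -m inch '0 0 0 0 0 0 1;0 0 0 0 0 0 1;0 0 0 0 0 0 1;0 0 0 0 0 0 1;0 0 -0.02 0 0 0 1;0 0 -0.06 0 0 0 1;0 0 -0.06 0 0 0 1;-0.02 0 0 0 0 0 1;0 0 0 0 0 0 1;0 0 0 0 0 0 1'; python3 - <<'E'
from h import *
c,im=look("w6"); find(c,dict(chimney=77)); plan([367,299,150],50)
b=im; cv2.imwrite("pics/w6c.png",im[60:310,180:460,::-1].repeat(2,0).repeat(2,1))
E
```

```text
time_s: 16.77
ee_pos: [614.0, 122.6, 196.2]
tool_rot: [[0.319, 0.948, -0.003], [0.948, -0.319, 0.0], [-0.0, -0.003, -1.0]]
contact_force: [-0.3, -0.4, 0.7]
finger_gap: 85.7
grip_force: 0.0
chimney 0.8 [284. 146.  72. 101.] [623.2 145.1  59.9  40.8  71.4]
t 16.875 TCP [614.4 122.9 196.2] phi -18.6 -> 8 x 0.0294 -0.0275 0.0059 0 0 -0.1496 tilt [-0.0024  0.0004  0.    ]
```

View pics/w6c.png

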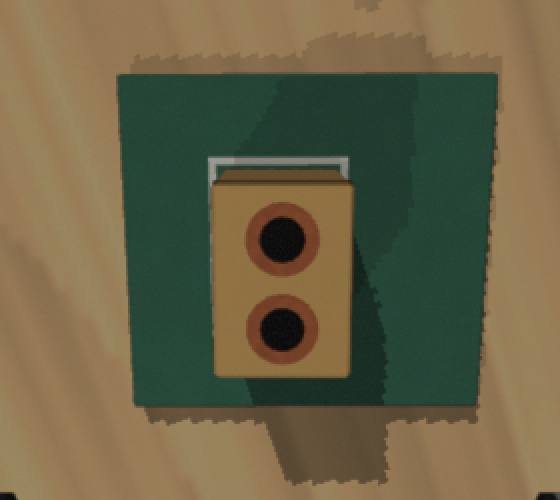

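```bash
python3 - <<'E'
from h import *
c=r.get_calibration("wrist")
f=lambda L:[(x/2+180,y/2+60) for x,y in L]
quad(c,f([(213,184),(353,184),(350,377),(215,377)]),77)
P=p2w(c,f([(210,159),(348,159)]),12);m=P.mean(0);d=P[1]-P[0];print(P,np.linalg.norm(d))
u=d/np.linalg.norm(d); print("outline ctr",m-31*np.array([-u[1],u[0],0]), np.degrees(np.arctan2(u[1],u[0])))
B=p2w(c,f([(128,74),(498,73)]),12)
E
```

```text
quad [623.2 143.   77. ] sides [38.6 55.9 39.7 55.9] ang -18.6
[[609.39308752 180.33069074  12.        ]
 [654.90957135 165.02295332  12.        ]] 48.02163185137906
outline ctr [622.26953571 143.29400132  12.        ] -18.588407264523713
```

The chimney stands within 1 mm and square. Now to the hinge.

```bash
python3 -m inch '0.0294 -0.0275 0.0059 0 0 -0.1496 1;0.0294 -0.0275 0.0059 0 0 -0.1496 1;0.0294 -0.0275 0.0059 0 0 -0.1496 1;0.0294 -0.0275 0.0059 0 0 -0.1496 1;0.0294 -0.0275 0.0059 0 0 -0.1496 1;0.0294 -0.0275 0.0059 0 0 -0.1496 1;0.0294 -0.0275 0.0059 0 0 -0.1496 1;0.0294 -0.0275 0.0059 0 0 -0.1496 1;0 0 0 0 0 0 1;0 0 0 0 0 0 1'; python3 - <<'E'
from h import *
c,im=look("w7"); find(c,dict(hinge=4)); plan([367,299,150],50)
b=im; cv2.imwrite("pics/w7c.png",cv2.resize(im[110:350,160:480,::-1],None,fx=2.5,fy=2.5))
E
```

```text
time_s: 18.12
ee_pos: [368.7, 299.2, 150.5]
tool_rot: [[-0.766, 0.643, 0.001], [0.643, 0.766, 0.001], [-0.0, 0.001, -1.0]]
contact_force: [0.9, 0.0, -0.6]
finger_gap: 85.5
grip_force: 0.0
hinge 0.56 [273. 178.  79. 100.] [368.4 296.8  48.4  66.4  51.2]
t 18.225 TCP [369.6 299.2 150.8] phi 49.9 -> 1 x 0.0019 -0.0018 0.0008 0 0 -0.001 tilt [0.0018 0.0007 0.    ]
```

View pics/w7c.png

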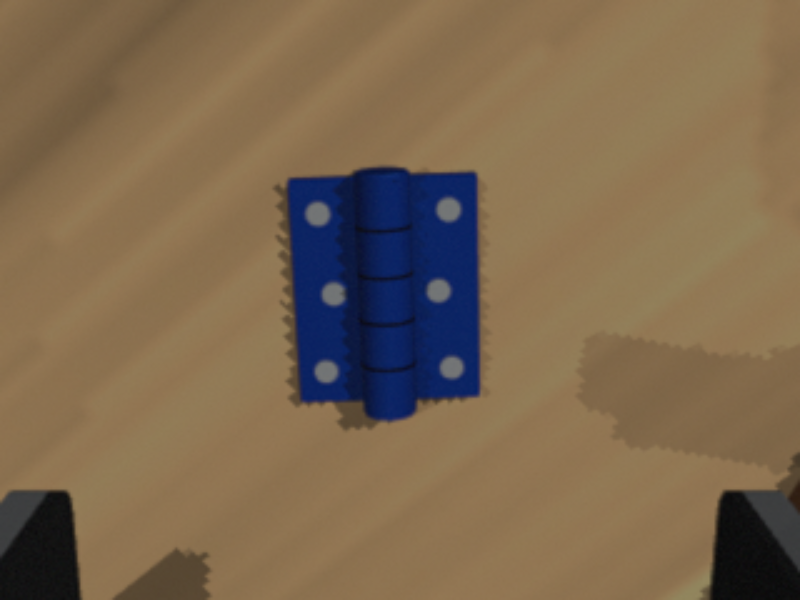

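The hinge's leaves span crop (289,179) to (480,402), with the barrel nearly along picture vertical.

```bash
python3 - <<'E'
from h import *
c=r.get_calibration("wrist")
f=lambda L:[(x/2.5+160,y/2.5+110) for x,y in L]
p,a=quad(c,f([(289,179),(476,173),(480,395),(302,402)]),4)
plan([p[0],p[1],28],a)
E
```

```text
quad [368.9 298.2   4. ] sides [46.9 59.2 47.4 59.6] ang 52.0
t 18.225 TCP [369.6 299.2 150.8] phi 49.9 -> 3 x -0.0 -0.0005 0.0409 0 0 -0.0119 tilt [0.0018 0.0007 0.    ]
```

```bash
python3 -m inch '0 -0.0005 0.0409 0.0006 0 -0.012 1;0 -0.0005 0.0409 0.0006 0 -0.012 1;0 -0.0005 0.0409 0.0006 0 -0.012 1;0 0 0 0 0 0 0.4;0 0 0 0 0 0 0.4;0 0 0 0 0 0 0.4'; python3 -c "
from h import *
plan([368.9,298.2,28],52)"
```

```text
time_s: 18.98
ee_pos: [368.6, 298.3, 29.5]
tool_rot: [[-0.789, 0.615, 0.002], [0.615, 0.789, 0.001], [-0.001, 0.002, -1.0]]
contact_force: [0.3, 0.4, -0.6]
finger_gap: 34.3
grip_force: 0.0
t 18.975 TCP [368.6 298.3  29.5] phi 52.0 -> 1 x -0.0003 0.0001 0.0015 0 0 0.0008 tilt [0.0019 0.0013 0.    ]
```

```bash
python3 -m inch '0 0 0.002 0 0 0 0.4;0 0 0 0 0 0 0;0 0 0 0 0 0 0;0 0 0 0 0 0 0;0 0 0 0 0 0 0;0 0 0 0 0 0 0;0 0 0 0 0 0 0' 60; python3 -m inch '0 0 -0.03 0 0 0 0;0 0 -0.05 0 0 0 0;0 0 -0.05 0 0 0 0;0 0 0 0 0 0 0;0 0 0 0 0 0 0'; python3 -c "
from h import *
plan([524,292,156],22.1)"
```

```text
time_s: 19.85
ee_pos: [367.4, 297.7, 26.7]
tool_rot: [[-0.789, 0.615, 0.0], [0.615, 0.789, -0.001], [-0.0, -0.0, -1.0]]
contact_force: [-1.4, -1.2, 8.7]
finger_gap: 11.1
grip_force: 58.6
time_s: 20.48
ee_pos: [366.6, 297.4, 155.6]
tool_rot: [[-0.789, 0.615, -0.001], [0.615, 0.789, -0.001], [0.0, -0.002, -1.0]]
contact_force: [0.1, -0.8, -2.8]
finger_gap: 11.2
grip_force: 59.2
t 20.475 TCP [366.6 297.4 155.6] phi 52.1 -> 4 x -0.027 0.0292 -0.0002 0 0 0.1308 tilt [-0.0018 -0.0001  0.    ]
```

```bash
python3 -c "
from h import *
plan([577,292,156],22.1)"
```

```text
t 20.475 TCP [366.6 297.4 155.6] phi 52.1 -> 5 x -0.0282 0.0318 -0.0001 0 0 0.1046 tilt [-0.0018 -0.0001  0.    ]
```

```bash
python3 -m inch '-0.0282 0.0318 0 0 0 0.1046 0;-0.0282 0.0318 0 0 0 0.1046 0;-0.0282 0.0318 0 0 0 0.1046 0;-0.0282 0.0318 0 0 0 0.1046 0;-0.0282 0.0318 0 0 0 0.1046 0;0 0 0 0 0 0 0;0 0 0 0 0 0 0'; python3 - <<'E'
from h import *
c,im=look("w8"); find(c,dict(side=12,hinge=130)); plan([577,292,156],22.1)
E
```

```text
time_s: 21.35
ee_pos: [575.5, 291.7, 153.4]
tool_rot: [[-0.377, 0.926, -0.005], [0.926, 0.377, -0.002], [-0.0, -0.006, -1.0]]
contact_force: [-0.1, 0.4, -1.8]
finger_gap: 10.9
grip_force: 59.3
side 0.59 [203.   7. 241. 199.] [551.  358.  133.7 112.1  22.4]
hinge 0.95 [251. 225. 137. 178.] [576.6 288.5  48.1  72.6  21.6]
t 21.5 TCP [575.6 292.3 154.9] phi 22.2 -> 1 x -0.0009 0.0012 -0.0011 0 0 0.0014 tilt [-0.0035  0.0005  0.    ]
```

View pics/w8.png

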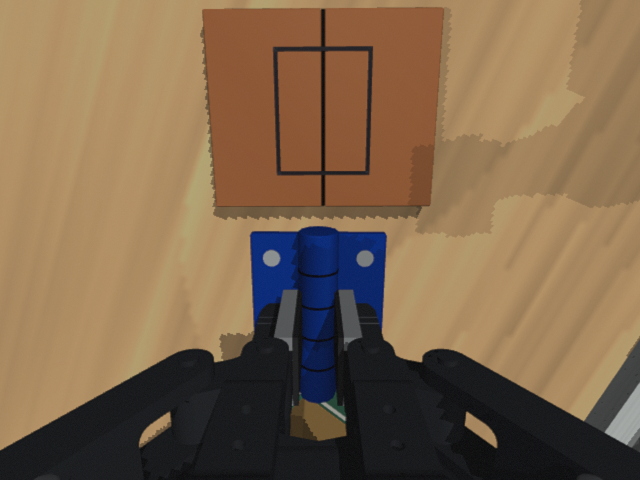

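```bash
python3 - <<'E'
from h import *
c=r.get_calibration("wrist"); o=r.observe(); o=o["ee_pos"]
p,a=quad(c,[(275,48),(371,47.5),(369,173),(279,173)],12)
P=p2w(c,[(251,234),(386,233)],131.7); d=P[1]-P[0]; L=np.linalg.norm(d); u=d/L
q=P.mean(0)-30*np.array([-u[1],u[0],0]); b=np.degrees(np.arctan2(u[1],u[0]))
print("hinge",q,"w",L,"ang",b,"off",q-o)
plan([p[0]-(q-o)[0],p[1]-(q-o)[1],46],22.2+a-b)
E
```

```text
quad [552.  358.9  12. ] sides [54.6 71.2 55.3 71. ] ang 22.3
hinge [576.26101182 292.52220985 131.7       ] w 47.167174530098194 ang 22.6303213164544 off [  0.6939977    0.17882719 -23.20909455]
t 21.5 TCP [575.6 292.3 154.9] phi 22.2 -> 3 x 0.0236 0.001 0.0363 0 0 0.0019 tilt [-0.0035  0.0005  0.    ]
```

```bash
python3 -m inch '0.0236 0.001 0.0363 -0.001 0 0.002 0;0.0236 0.001 0.0363 -0.001 0 0.002 0;0.0236 0.001 0.0363 -0.001 0 0.001 0;0 0 0 0 0 0 0;0 0 0 0 0 0 0'; python3 -c "
from h import *
plan([551.3,358.7,40],22)"
```

```text
time_s: 22.12
ee_pos: [553.7, 359.1, 47.7]
tool_rot: [[-0.373, 0.928, 0.003], [0.928, 0.373, 0.0], [-0.001, 0.003, -1.0]]
contact_force: [0.3, -0.4, -1.1]
finger_gap: 11.0
grip_force: 59.2
t 22.125 TCP [553.7 359.1  47.7] phi 21.9 -> 1 x 0.0005 -0.0024 0.0077 0 0 -0.0019 tilt [0.0027 0.001  0.    ]
```

```bash
python3 -m inch '0.0004 -0.0022 0.005 0.002 0 0 0;0 0 0.0025 0 0 0 0;0 0 0 0 0 0 0;0 0 0 0 0 0 0'; python3 -c "
from h import *
plan([551.3,358.7,38.7],22)"
```

```text
time_s: 22.62
ee_pos: [551.7, 358.4, 39.7]
tool_rot: [[-0.371, 0.928, 0.001], [0.928, 0.371, -0.0], [-0.001, 0.0, -1.0]]
contact_force: [0.7, 0.5, -2.2]
finger_gap: 11.0
grip_force: 59.2
t 22.625 TCP [551.7 358.4  39.7] phi 21.8 -> 1 x 0.0004 -0.0003 0.001 0 0 -0.0034 tilt [0.0004 0.0007 0.    ]
```

```bash
python3 -m inch '0 0 0.001 0 0 -0.004 0;0 0 0.0005 0 0 0 0;0 0 0 0 0 0 0;0 0 0 0 0 0 0.6;0 0 0 0 0 0 0.6;0 0 0 0 0 0 0.6;0 0 -0.02 0 0 0 0.8;0 0 -0.05 0 0 0 1;-0.03 0 -0.06 0 0 0 1;0 0 0 0 0 0 1;0 0 0 0 0 0 1'; python3 - <<'E'
from h import *
c,im=look("w9"); find(c,dict(hinge=16)); plan([452,-140,150],50)
cv2.imwrite("pics/w9c.png",cv2.resize(im[60:300,160:480,::-1],None,fx=2.5,fy=2.5))
E
```

```text
time_s: 24.0
ee_pos: [561.9, 332.7, 164.8]
tool_rot: [[-0.375, 0.927, 0.001], [0.927, 0.375, 0.0], [-0.0, 0.001, -1.0]]
contact_force: [-0.7, 0.9, -0.2]
finger_gap: 85.5
grip_force: 0.0
hinge 0.86 [278. 133.  83. 104.] [552.7 357.8  48.5  66.2  22. ]
t 24.1 TCP [560.7 332.6 162.8] phi 22.1 -> 10 x -0.033 -0.0362 0.0014 0 0 -0.0488 tilt [-0.0024  0.0006  0.    ]
```

View pics/w9c.png

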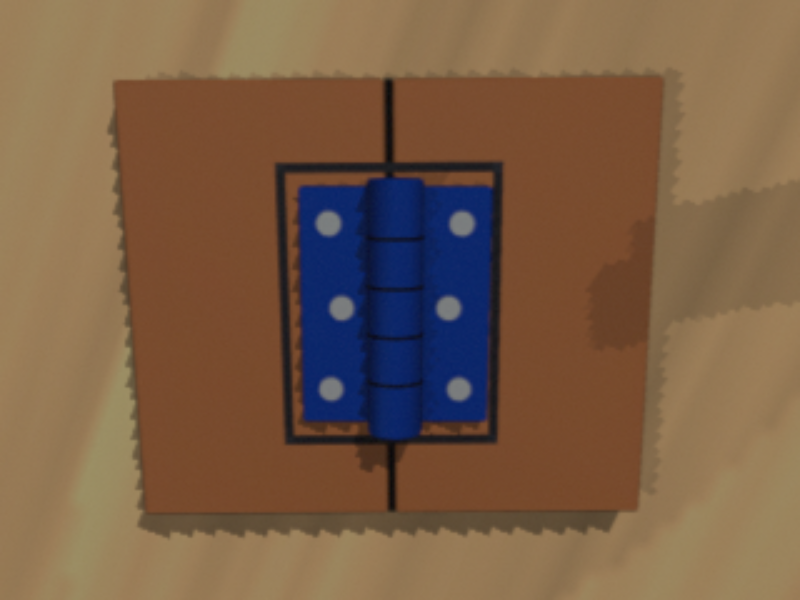

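The hinge is square but sits 1.6 mm right of the joint: barrel at crop x≈395, joint at 389. Closing the jaws again 1.6 mm to the left will centre it.

```bash
python3 -c "
from h import *
plan([550.2,357.8,60],22.1)"
```

```text
t 24.1 TCP [560.7 332.6 162.8] phi 22.1 -> 3 x 0.0091 -0.0 0.0343 0 0 -0.0002 tilt [-0.0024  0.0006  0.    ]
```

```bash
python3 -m inch '0.0091 0 0.0343 0 0 0 1;0.0091 0 0.0343 0 0 0 1;0.0091 0 0.0343 0 0 0 0.6;0 0 0 0 0 0 0.6;0 0 0 0 0 0 0.6'; python3 -c "
from h import *
plan([550.2,357.8,39.5],22.1)"
```

```text
time_s: 24.72
ee_pos: [551.7, 358.0, 61.0]
tool_rot: [[-0.376, 0.927, -0.0], [0.927, 0.376, -0.001], [-0.001, -0.001, -1.0]]
contact_force: [0.2, 0.7, 0.6]
finger_gap: 51.3
grip_force: 0.0
t 24.725 TCP [551.7 358.   61. ] phi 22.1 -> 1 x 0.0004 -0.0015 0.0215 0 0 -0.0003 tilt [-0.0005  0.0009  0.    ]
```

```bash
python3 -m inch '0.0004 -0.0015 0.0215 0 0 0 0.6;0 0 0 0 0 0 0.4;0 0 0 0 0 0 0.4;0 0 0 0 0 0 0;0 0 0 0 0 0 0;0 0 0 0 0 0 0;0 0 0 0 0 0 0;0 0 0 0 0 0 0' 20; python3 -c "
from h import *
plan([550.2,357.8,39.5],22.1)"
```

```text
time_s: 25.72
ee_pos: [551.0, 358.1, 40.7]
tool_rot: [[-0.375, 0.927, 0.002], [0.927, 0.375, 0.0], [-0.001, 0.002, -1.0]]
contact_force: [-0.1, 0.2, 6.3]
finger_gap: 12.7
grip_force: 20.3
t 25.725 TCP [551.  358.1  40.7] phi 22.1 -> 1 x 0.0001 -0.0009 0.0012 0 0 -0.0008 tilt [0.0021 0.0007 0.    ]
```

```bash
python3 -m inch '0 -0.001 0 0 0 0 0;0 0 0 0 0 0 0;0 0 0 0 0 0 0.5;0 0 0 0 0 0 0.5;0 0 0 0 0 0 0.5;0 0 -0.02 0 0 0 0.8;0 0 -0.05 0 0 0 1;-0.03 0 -0.06 0 0 0 1;0 0 0 0 0 0 1;0 0 0 0 0 0 1'; python3 - <<'E'
from h import *
c,im=look("w10"); find(c,dict(hinge=16)); plan([452,-140,150],50)
cv2.imwrite("pics/w10c.png",cv2.resize(im[60:300,160:480,::-1],None,fx=2.5,fy=2.5))
E
```

```text
time_s: 26.98
ee_pos: [559.6, 331.5, 166.2]
tool_rot: [[-0.375, 0.927, 0.001], [0.927, 0.375, -0.0], [-0.0, 0.001, -1.0]]
contact_force: [-0.4, -0.4, -0.5]
finger_gap: 85.6
grip_force: 0.0
hinge 0.7 [281. 130.  78. 103.] [551.4 357.1  48.2  65.8  22. ]
t 27.075 TCP [558.5 331.4 164.3] phi 22.1 -> 10 x -0.0331 -0.0359 0.0015 0 0 -0.0488 tilt [-0.0025  0.0006  0.    ]
```

View pics/w10c.png

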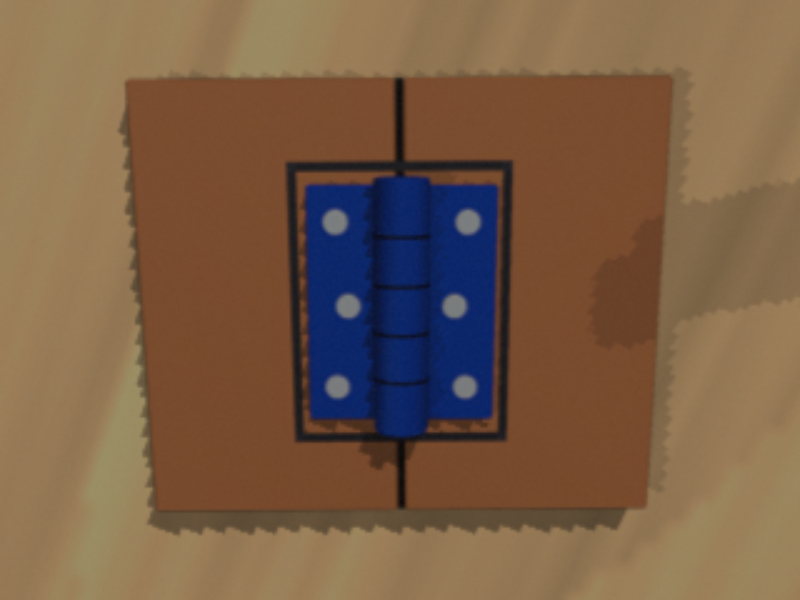

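The hinge is centred on the joint. Now the black vent.

```bash
python3 -c "
from h import *
plan([451,-140,150],0)"
```

```text
t 27.075 TCP [558.5 331.4 164.3] phi 22.1 -> 10 x -0.0441 -0.0205 0.0015 0 0 0.0385 tilt [-0.0025  0.0006  0.    ]
```

```bash
python3 -m inch '-0.0441 -0.0205 0.0015 0 0 0.0385 1;-0.0441 -0.0205 0.0015 0 0 0.0385 1;-0.0441 -0.0205 0.0015 0 0 0.0385 1;-0.0441 -0.0205 0.0015 0 0 0.0385 1;-0.0441 -0.0205 0.0015 0 0 0.0385 1;-0.0441 -0.0205 0.0015 0 0 0.0385 1;-0.0441 -0.0205 0.0015 0 0 0.0385 1;-0.0441 -0.0205 0.0015 0 0 0.0385 1;-0.0441 -0.0205 0.0015 0 0 0.0385 1;-0.0441 -0.0205 0.0015 0 0 0.0385 1;0 0 0 0 0 0 1;0 0 0 0 0 0 1'; python3 - <<'E'
from h import *
c,im=look("w11"); cv2.imwrite("pics/w11c.png",cv2.resize(im[60:360,120:520,::-1],None,fx=2,fy=2))
for d in r.regions_of("vent","wrist"):
    m=d["pixels"]; print(round(d["confidence"],2),np.round(d["extent"]),"rgb",im[m].mean(0).round(),rect(c,m,4),rect(c,m,16))
plan([451,-140,150],0)
E
```

```text
time_s: 28.58
ee_pos: [452.1, -139.0, 149.8]
tool_rot: [[0.0, 1.0, -0.001], [1.0, -0.0, 0.001], [0.001, -0.001, -1.0]]
contact_force: [0.2, -0.2, 0.7]
finger_gap: 85.7
grip_force: 0.0
0.87 [106.  44.  96.  96.] rgb [21. 87. 85.] [355.3 -56.4  53.7  52.9  24.9] [359.7 -57.   51.3  50.5  24.9]
0.74 [275. 192.  84.  79.] rgb [31. 30. 31.] [ 450.1 -143.3   53.1   52.9   48.7] [ 450.2 -140.    50.7   50.6   48.7]
0.66 [ 97. 241.  87.  73.] rgb [108.  27.  26.] [ 334.2 -175.3   55.3   51.1   31.6] [ 339.5 -170.5   52.8   48.8   31.6]
t 28.675 TCP [ 452.6 -138.5  150.1] phi 0.1 -> 1 x -0.0015 -0.0016 0.0001 0 0 0.0014 tilt [-0.0007 -0.0002  0.    ]
```

View pics/w11c.png

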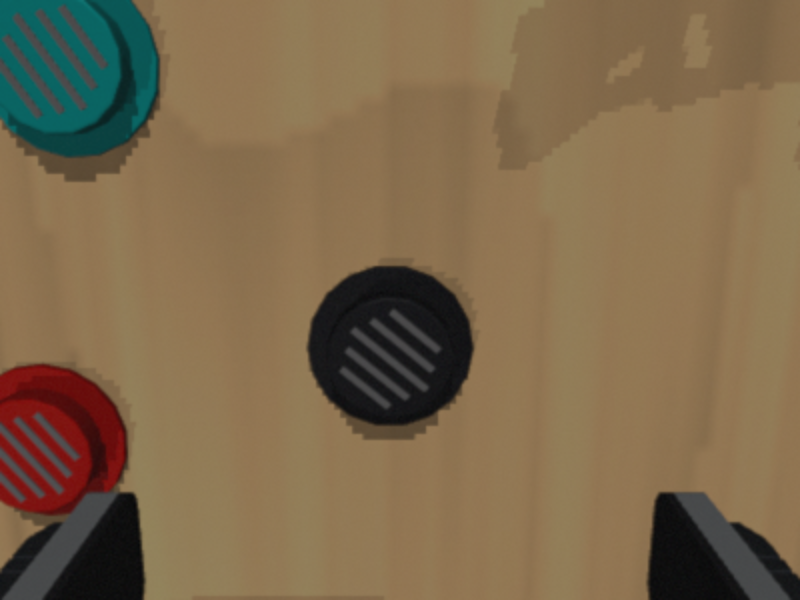

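The confirmed vent is the black one, at crop (390,345). The turquoise shape at the upper left and the red one at the lower left are not meant.

```bash
python3 -c "
from h import *
plan([450.1,-143.3,26],0)"
```

```text
t 28.675 TCP [ 452.6 -138.5  150.1] phi 0.1 -> 3 x -0.0016 -0.0008 0.0414 0 0 0.0005 tilt [-0.0007 -0.0002  0.    ]
```

```bash
python3 -m inch '-0.0016 -0.0008 0.0414 0 0 0 1;-0.0016 -0.0008 0.0414 0 0 0 1;-0.0016 -0.0008 0.0414 0 0 0 0.8;0 0 0 0 0 0 0.7;0 0 0 0 0 0 0.7;0 0 0 0 0 0 0.3;0 0 0 0 0 0 0.3;0 0 0 0 0 0 0.3;0 0 0 0 0 0 0.3;0 0 0 0 0 0 0.3' 30; python3 -m inch '0 0 -0.03 0 0 0 0.3;0 0 -0.05 0 0 0 0.3;0 0 -0.05 0 0 0 0.3;0 0 0 0 0 0 0.3;0 0 0 0 0 0 0.3'; python3 -c "
from h import *
plan([642,-210,156],0)"
```

```text
time_s: 29.92
ee_pos: [451.5, -144.9, 28.2]
tool_rot: [[0.0, 1.0, 0.003], [1.0, -0.0, -0.002], [-0.002, 0.003, -1.0]]
contact_force: [0.6, 1.5, 5.9]
finger_gap: 38.6
grip_force: 29.4
time_s: 30.55
ee_pos: [450.2, -144.5, 157.1]
tool_rot: [[0.0, 1.0, 0.002], [1.0, -0.0, -0.001], [-0.001, 0.002, -1.0]]
contact_force: [0.1, 1.4, -0.8]
finger_gap: 38.2
grip_force: 30.5
t 30.55 TCP [ 450.2 -144.5  157.1] phi -0.0 -> 5 x -0.0131 0.0384 0.0003 0 0 -0.0 tilt [0.0018 0.0014 0.    ]
```

```bash
python3 -m inch '-0.0135 0.0384 0 0 0 0 0.3;-0.0135 0.0384 0 0 0 0 0.3;-0.0135 0.0384 0 0 0 0 0.3;-0.0135 0.0384 0 0 0 0 0.3;-0.0135 0.0384 0 0 0 0 0.3;0 0 0 0 0 0 0.3;0 0 0 0 0 0 0.3;0 0 0 0 0 0 0.3'; python3 - <<'E'
from h import *
c,im=look("w12"); o=r.observe()["ee_pos"]; print(o)
g=cv2.cvtColor(im,cv2.COLOR_RGB2GRAY)
def ell(z,roi):
    # dark closed contours, fitted in the world plane z
    m=(g<75).astype(np.uint8); m[roi:]=0
    for k in cv2.findContours(m,cv2.RETR_LIST,cv2.CHAIN_APPROX_NONE)[0]:
        if len(k)>80:
            W=p2w(c,k[:,0],z)[:,:2].astype(np.float32); (x,y),ax,t=cv2.fitEllipse(W)
            print("ell",np.round([x,y,*ax],1),cv2.boundingRect(k))
ell(12,250)
find(c,dict(back=12))
for d in r.regions_of("vent","wrist"):
    print(d["confidence"],d["extent"],rect(c,d["pixels"],o[2]-24.2),rect(c,d["pixels"],o[2]-12.2))
    if d["extent"][1]>150 :
        ys=np.where(d["pixels"].any(1))[0]
        for y in ys[::8]:
            xs=np.where(d["pixels"][y])[0]; print(y,xs.min(),xs.max(),end="; ")
E
```

```text
time_s: 31.55
ee_pos: [640.5, -211.4, 155.6]
tool_rot: [[0.0, 1.0, -0.002], [1.0, -0.0, 0.0], [0.0, -0.002, -1.0]]
contact_force: [0.2, 0.2, -1.0]
finger_gap: 38.2
grip_force: 30.5
[ 640.76071104 -211.49952266  156.02946754]
ell [ 640.4 -222.     8.8   55.4] (276, 237, 84, 13)
ell [ 642.8 -140.1   58.7   58.8] (272, 58, 100, 105)
ell [ 642.8 -140.1   61.7   61.8] (269, 56, 106, 109)
ell [ 816.1 -136.5   19.8  172.7] (586, 0, 54, 250)
back 0.65 [217.   0. 249. 213.] [ 657.4 -138.2  140.   110.     6.8]
0.9 [247.9, 236.3, 141.1, 136.2] [ 642.2 -209.4   49.9   54.5   12.6] [ 642.1 -203.7   45.7   50.    12.6]
236 317 318; 244 282 351; 252 272 363; 260 262 373; 268 257 378; 276 252 382; 284 247 386; 292 263 372; 300 263 370; 308 262 372; 316 262 373; 324 262 373; 332 263 372; 340 265 369; 348 265 369; 356 274 359; 364 287 347; 372 313 324; 0.42 [215.8, 0.0, 249.4, 215.2] [ 650.  -139.7   76.9   60.5    6.8] [ 649.3 -139.8   70.5   55.5    6.8]
```

```bash
python3 - <<'E'
from h import *
from scipy.optimize import least_squares
c=r.get_calibration("wrist"); o=r.observe()["ee_pos"]
pts=[(317.5,236)]
for y,a,b in((244,282,351),(252,272,363),(260,262,373),(268,257,378),(276,252,382),(284,247,386)): pts+=[(a-.5,y),(b+.5,y)]
W=p2w(c,pts,o[2]-24.2)[:,:2]
s=least_squares(lambda q:np.hypot(*(W-q[:2]).T)-27,[640,-210]); s2=least_squares(lambda q:np.hypot(*(W-q[:2]).T)-q[2],[640,-210,27])
print(s.x,s.fun.std(),s2.x,s.x-o[:2])
off=s.x-o[:2]; plan([642.8-off[0],-140.1-off[1],47],0)
E
```

```text
[ 641.34985911 -210.19669617] 0.24781370590770796 [ 641.35096201 -209.65321702   26.6135633 ] [-0.01311772  1.56509133]
t 31.7 TCP [ 641.4 -211.8  156.5] phi -0.0 -> 3 x 0.0234 0.0005 0.0365 0 0 -0.0001 tilt [-0.0003  0.0004  0.    ]
```

```bash
python3 -m inch '0.0234 0.0005 0.0365 0 0 0 0.3;0.0234 0.0005 0.0365 0 0 0 0.3;0.0234 0.0005 0.0365 0 0 0 0.3;0 0 0 0 0 0 0.3;0 0 0 0 0 0 0.3'; python3 -c "
from h import *
plan([642.6,-141.6,41.5],0)"
```

```text
time_s: 32.33
ee_pos: [644.5, -142.7, 48.1]
tool_rot: [[-0.0, 1.0, 0.002], [1.0, 0.0, -0.002], [-0.002, 0.002, -1.0]]
contact_force: [0.6, -0.7, 0.1]
finger_gap: 38.4
grip_force: 30.5
t 32.325 TCP [ 644.5 -142.7   48.1] phi 0.0 -> 1 x 0.0011 -0.0019 0.0066 0 0 0.0002 tilt [0.0019 0.0016 0.    ]
```

```bash
python3 -m inch '0.0011 -0.0018 0.005 0.001 0.001 0 0.3;0 0 0.0015 0 0 0 0.3;0 0 0 0 0 0 0.3;0 0 0 0 0 0 0.3'; python3 -c "
from h import *
plan([642.6,-141.6,40],0)"
```

```text
time_s: 32.83
ee_pos: [642.1, -141.2, 40.7]
tool_rot: [[0.0, 1.0, -0.0], [1.0, -0.0, 0.0], [0.0, -0.0, -1.0]]
contact_force: [-0.1, -0.4, -0.6]
finger_gap: 38.4
grip_force: 30.5
t 32.825 TCP [ 642.1 -141.2   40.7] phi -0.0 -> 1 x -0.0004 0.0005 0.0007 0 0 -0.0004 tilt [-0.0003 -0.0002  0.    ]
```

```bash
python3 -m inch '0 0.0003 0.0008 0 0 0 0.3;0 0 0.0003 0 0 0 0.3;0 0 0 0 0 0 0.3;0 0 0 0 0 0 1;0 0 0 0 0 0 1;0 0 0 0 0 0 1;0 0 -0.02 0 0 0 1;0 0 -0.05 0 0 0 1;-0.03 0 -0.05 0 0 0 1;0 0 0 0 0 0 1;0 0 0 0 0 0 1'; python3 - <<'E'
from h import *
c,im=look("w13"); g=cv2.cvtColor(im,cv2.COLOR_RGB2GRAY); m=(g<75).astype(np.uint8)
for k in cv2.findContours(m,cv2.RETR_LIST,cv2.CHAIN_APPROX_NONE)[0]:
    x,y,w,h=cv2.boundingRect(k)
    if len(k)>80 and y+h<300 and x>150 and x<450:
        for z in(12,16):
            W=p2w(c,k[:,0],z)[:,:2].astype(np.float32);(a,b),ax,t=cv2.fitEllipse(W);print("ell",z,np.round([a,b,*ax],1),(x,y,w,h))
for d in r.regions_of("vent","wrist"): print(d["confidence"],d["extent"],rect(c,d["pixels"],16),rect(c,d["pixels"],28))
find(c,dict(back=12)); print(r.observe()["finger_gap"],r.observe()["ee_pos"])
r.read_camera("top"); ct=r.get_calibration("top")
for d in r.regions_of("battery","top")[:1]: print("battery",d["extent"],rect(ct,d["pixels"],58))
E
```

```text
time_s: 34.2
ee_pos: [642.2, -170.9, 160.2]
tool_rot: [[0.001, 1.0, 0.0], [1.0, -0.001, 0.0], [0.0, 0.0, -1.0]]
contact_force: [-1.0, 0.5, -0.7]
finger_gap: 85.8
grip_force: 0.0
ell 12 [ 639.6 -198.3    6.1  107.6] (248, 255, 135, 23)
ell 16 [ 639.6 -196.9    6.   106. ] (248, 255, 135, 23)
ell 12 [ 713.3 -189.4    5.5   36.5] (402, 247, 48, 12)
ell 16 [ 712.3 -188.1    5.4   36. ] (402, 247, 48, 12)
ell 12 [ 642.3 -140.1   53.5   53.9] (275, 135, 86, 86)
ell 16 [ 642.3 -139.5   52.7   53.1] (275, 135, 86, 86)
ell 12 [ 642.5 -139.9   58.    58.6] (271, 131, 94, 93)
ell 16 [ 642.5 -139.3   57.1   57.7] (271, 131, 94, 93)
ell 12 [ 642.6 -140.2   61.7   62.2] (269, 128, 99, 100)
ell 16 [ 642.6 -139.6   60.8   61.3] (269, 128, 99, 100)
0.96 [275.6, 132.8, 85.4, 87.3] [ 642.2 -139.6   52.6   52.4   20.4] [ 642.2 -137.8   50.2   50.1   20.4]
85.21525991500481 [ 641.12790681 -169.97888477  157.99844247]
```

The vent is centred to about 0.5 mm, with the whole ring visible around it, and the arm is clear of everything.

```bash
python3 -c "
from cell import r
print(r.hand_in())"
```

```text
the job is handed in; nothing more can be done
None
```

All four fittings are set flat inside their outlines in the order asked, all within about 1.5 mm of centre, and let go. The job was handed in at about 34 s. The battery was never touched, though my final camera check did not pick it up.

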